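Tighten the pump's recessed nut with the long socket key

ROBOT

A 6-joint arm with a two-finger parallel gripper is mounted at the origin on a cart in front of the work surface, level with it; the furniture and walls round the work are solid. World frame = base frame: x ahead of the robot, y to its left, z up, the work surface at z = 0. Lengths are in m, angles in rad, forces in N, time in s.
With the tool pointing down it reaches from about 0.275 to 0.975 m from the base axis. Payload 8.4 kg.
Tool frame: the origin (TCP) lies between the finger pads; the fingertips stand 14 mm ahead of it and the grasp point (between the pads) lies 5 mm behind it; z points along the fingers, x is the direction in which the jaws open and shut, and the axes are right-handed (so a half turn about z gives the same grasp; the last joint's range is limited). The gripper opens to 92 mm and grips with 3 to 60 N. Pads are 20 mm wide; open, the fingers measure 128 mm over their backs; the gripper's body (75 mm by 189 mm) begins 69 mm behind the grasp point.
Start: joints at [-1.268, 0.353, 1.633, -0, 1.155, -0.002], TCP at [0.188, -0.596, 0.229] pointing down, gripper open.
Joint ranges: [-2.63, 2.63], [-0.92, 2.1], [0.06, 2.66], [-1.3, 4.44], [0, 2.69], [-3.02, 3.02]. Speed limits (rad/s): [2.22, 2.22, 2.79, 3.14, 3.14, 3.14].

INTERFACE

Orientations are given as a unit quaternion [w, x, y, z].
In Python, from station import env, get_image, calibration, hand_in, boxes_of gives the robot as it stands.
- The arm moves only by the tool send_rows, never from a script. Its argument "deltas" is a list of rows, each a list of 2 entries, a list of its own where there are three numbers: the shift along the tool's x, y, z in m, then the turn, a rotation vector about the tool's x, y, z in degrees. In form: [[[x, y, z], [rx, ry, rz]], ...]. A call has 1 to 12 rows; each row is the pose to reach, as a shift and turn from the pose commanded when the call began, along the tool's axes at that moment; what a row does not reach only later rows make up. A row lasts 1/10 s, in which the tool goes at most 50 mm and 8.59 degrees, less where a joint would pass 70% of its speed; a pose out of reach is approached as far as the arm can. A call with a gripper value outside its range is refused whole. "fingers" is the opening in per cent of the stroke, from 0 (shut) to 100 (fully open), set as the call begins (left out, the last holds). The fingers move at their own pace and stop on an object; "squeeze" is the grip in N (left out, the last holds). Time passes only in rows, so rows that repeat a pose let the fingers close. It gives the time, the measured TCP pose, the force and the opening at its end, in the units of the state.
- env.state(): the state, without advancing time (a new reading comes with each control period).
- get_image(name): name is "scene" or "top"; returns the picture (384x512x3 uint8, blue, green, red); there is no depth.
- calibration(name): a dict with "mtx" (3x3 intrinsics, pixels), "rvec" (rotation vector, rad) and "tvec" (3), from world to camera coordinates, as OpenCV has them. Camera axes: x right, y down, z forward; pixel columns grow to the right and rows downward; lengths in m; the calibration is good to about 2 mm. A picture is of the moment at which its call begins. calibration takes no time and is no camera call.
- hand_in(): hands the job in, once; it reports no verdict.
Trained networks look in the newest picture that a camera, given by its name, has taken for a name from the list of things; names that differ only in an ending like _2 or _b are one class to them, and where a whole thing is asked for, a point or a joint stands for the part that bears it (a point fixed in the world has none). Each returns a list of dicts, best first, with "score" (0 to 1); they miss things now and then, are a little off and sometimes report something else, mostly with a low value. They report only what shows in the picture. A call takes as long as a camera call. They do not tell look-alikes from the thing itself.
- boxes_of(label, camera): "location" ([x, y, z] in m, in world coordinates, good to about 4 mm: the middle of the surface that is visible of it).
The state is a dict: "clock": time; "qpos": joint angles; "qvel": joint speeds; "joint_torque": joint torques, N m; "ee_pos": TCP position; "tool_rot": TCP orientation; "wrist_force": force on the tool from outside, world axes, zero at the start; "ft_torque": the same for the moment, N m; "opening": finger opening in m.
Only numpy, scipy, OpenCV 4.12 (cv2) and the standard library are available. Lean on these libraries where they do the work, as an engineer would, in place of code of your own. Each camera call takes 0.05 s, during which the arm holds its last target.

TASK

Take the long T-handled socket key from its blue stand, lower it down the pump's deep bore onto the brass nut at the bottom, and turn the nut clockwise (seen from above) until it comes up against its stop. Leave the key standing fully down on the nut, let go of it and move the gripper clear. Do not disturb the dropper bottle, the vial or the mug.

Things in the scene. Friction and masses are not known exactly. Their poses are not given: they have to be found in the camera images.
- pump: Aluminium pump head, fixed to the worktop: grey base plate 150 x 120 x 12 mm, round upright housing 100 mm in diameter, 115 mm high, with a brass hose barb on either side reaching 76 mm from the axis along its y axis, 55 mm up. Origin: centre of its underside, on the bore's axis; z up.
- bore_mouth (a point): Centre of the bore's mouth, level with the housing's top, 115 mm above the pump's origin. The bore is upright, 50 mm in diameter with a 4 mm chamfer at the mouth, and 90 mm deep (flat floor 25 mm above the pump's origin).
- nut_seat (a point): Centre of the underside of the brass hexagon nut, on the bore's floor, on its axis. It turns with the nut: its z is up and its x axis is square to one of the nut's six flats. The nut is 30 mm across flats; its flats are 11 mm high, then comes a 4 mm cone and 2.3 mm of stud (17.3 mm in all).
- nut (a joint): Turn of the nut in rad, growing clockwise seen from above; it starts between 0.6 and 1.0 (looser) and meets a solid stop at 1.6 (tight). Stiff: about 0.2 N m of friction, stays where it is left, does not rise or sink.
- key: Steel socket key with an orange T-handle, 171 mm long, 0.25 to 0.5 kg, standing loose and upright in the stand. Origin: centre of the open lower rim of its socket; z up along the shaft, x along the T-handle's bar. From below: socket 45 mm in diameter and 45 mm long, shaft 15 mm in diameter with a collar 22 mm in diameter from 139 to 149 mm, then the T-handle.
- key_handle (a point): Middle of the T-handle's bar, on the key's axis, 160 mm above the key's origin. The bar is 96 mm long along the key's x axis, 16 mm wide along y and 22 mm high (149 to 171 mm above the origin).
- key_socket (a point): Centre of the socket's open rim (the key's origin). The hexagon inside is 33 mm across flats, 20 mm deep, one flat square to the key's x axis. It slips over the nut when the x axes of key and nut_seat agree within about 0.2 rad modulo 60 degrees, and then has that much play; otherwise it rests about 11 to 15 mm too high. Fully down, the rim rests on the bore's floor.
- stand: Blue plastic block 90 x 90 x 48 mm, fixed to the worktop, with a round hole 50 mm in diameter and 40 mm deep in the middle of its top, where the key stands at first (its rim 8 mm above the worktop). Origin: centre of its underside.
- bottle: White dropper bottle with a red tip, 34 mm in diameter, 96 mm high; bystander. Origin: centre of its underside.
- vial: Clear vial with a blue cap, 27 mm in diameter, 64 mm high; bystander. Origin: centre of its underside.
- mug: Olive-green mug, 86 x 122 x 94 mm with its handle; bystander. Origin: centre of its underside. Beyond and to the left of it two of the room's fixed hoses arch over the worktop, 0.3 to 0.5 m up, at x above 0.43 and y above 0.14 m: swing the arm in from the left close to the robot, not through them.
Things that resemble listed ones, but are neither listed nor needed, are in the scene too. There is more than one size of the key; the job needs the larger.

How it is judged:
On the way, in this order (a step that is already met when the one before it is completed fails the run):
1. the key's socket is fully down over the nut (z of key in the frame of nut_seat below 0.006 m and horizontal distance between key and nut_seat below 0.004 m and angle between key's own z axis and vertical below 0.1 rad), for 0.2 s.
2. the nut is turned clockwise to its stop with the key on it (all of step 1 and value of joint nut above 1.5 rad), for 0.2 s.
At the end, for the whole second after the job is handed in: The nut stands within 0.1 rad of its stop (joint above 1.5), and the key is at rest on it: rim less than 6 mm above the nut's underside, within 4 mm of its axis, less than 0.1 rad from upright, released (all of step 2 and linear speed of key below 0.02 m/s); the robot touches nothing.
It fails at once if the bottle is pushed more than 30 mm or tipped (distance of bottle from where it was at the start of the episode above 0.03 m or angle between bottle's own z axis and vertical above 0.35 rad).
It fails at once if the vial is pushed more than 30 mm or tipped (distance of vial from where it was at the start of the episode above 0.03 m or angle between vial's own z axis and vertical above 0.35 rad).
It fails at once if the mug is pushed more than 30 mm or tipped (distance of mug from where it was at the start of the episode above 0.03 m or angle between mug's own z axis and vertical above 0.35 rad).
It also fails if it takes over 58 s, if anything falls off the work surface, if the arm or the gripper's body presses on something with over 40 N, if the wrist force passes 120 N, or if a joint passes its speed limit or range.

## Working session

There is one attempt and no reset: what is moved stays moved. The work goes in short steps, Python scripts to look and compute and a tool call to move; the robot and the scene stay as the last step left them, time stands still between calls to the robot, and variables do not carry over. Pictures are saved under pics/ and viewed, and the job is handed in when it is done.

Besides the shell and the picture viewer there is one more tool, called after ">>>" as a command line: name --argument value ..., lists and objects as JSON in quotes. send_rows: Moves the arm, as the interface text tells. Its arguments: {"type":"object","properties":{"deltas":{"type":"array","items":{"type":"array"}},"fingers":{"type":"number"},"squeeze":{"type":"number"}},"required":["deltas"]}

```bash
mkdir -p pics; ls
python3 - <<'E'
from station import env,get_image,calibration,boxes_of
import cv2,numpy as np
for n in("scene","top"):
    im=get_image(n); cv2.imwrite(f"pics/{n}0.png",im)
    c=calibration(n);R=cv2.Rodrigues(np.array(c["rvec"]))[0];print(n,np.round(c["mtx"],1).tolist(),(-R.T@np.array(c["tvec"]).reshape(3)).round(3),R.round(2).tolist())
    for l in("pump","key","stand","bottle","vial","mug","key_handle"):
        print(l,[(round(d["score"],2),np.round(d["location"],3).tolist()) for d in boxes_of(l,n)])
print(env.state())
E
```

```text
pics
scene [[360.0, 0.0, 245.8], [0.0, 360.0, 189.5], [0.0, 0.0, 1.0]] [ 0.246 -0.501  0.857] [[0.81, -0.59, 0.01], [-0.46, -0.64, -0.61], [0.37, 0.49, -0.79]]
pump [(0.89, [0.484, -0.309, 0.065])]
key [(0.97, [0.524, -0.021, 0.161]), (0.56, [0.528, -0.14, 0.097])]
stand [(0.75, [0.509, -0.037, 0.051])]
bottle [(0.74, [0.67, -0.109, 0.052])]
vial [(0.6, [0.673, -0.283, 0.046])]
mug [(0.72, [0.524, -0.022, 0.158]), (0.68, [0.468, 0.217, 0.061])]
key_handle [(0.83, [0.525, -0.02, 0.159]), (0.66, [0.526, -0.14, 0.101])]
top [[493.1, 0.0, 253.8], [0.0, 493.1, 194.7], [0.0, 0.0, 1.0]] [ 0.357 -0.028  1.292] [[-0.02, -1.0, -0.0], [-0.98, 0.02, -0.2], [0.2, -0.0, -0.98]]
pump [(0.84, [0.503, -0.286, 0.042])]
key [(0.61, [0.536, -0.133, 0.112]), (0.59, [0.527, -0.01, 0.177])]
stand [(0.98, [0.523, -0.012, 0.048])]
bottle [(0.63, [0.677, -0.102, 0.052])]
vial []
mug [(0.69, [0.476, 0.242, 0.03])]
key_handle [(0.9, [0.524, -0.012, 0.18]), (0.77, [0.537, -0.133, 0.115])]
{'clock': 0.8, 'qpos': array([-1.26842068e+00,  3.52958397e-01,  1.63337507e+00, -3.55499202e-05,
        1.15517744e+00, -2.40144097e-03]), 'qvel': array([ 1.38780250e-04, -9.04887370e-05, -8.92852277e-05,  4.96302442e-04,
        5.60626739e-04,  3.81499926e-04]), 'joint_torque': array([ 2.54524610e-03, -5.93691230e+01, -3.34560299e+01,  7.00250035e-02,
        1.55289914e-02, -4.80949518e-05]), 'ee_pos': array([ 0.18754701, -0.59622624,  0.22861965]), 'tool_rot': array([ 3.73459840e-05,  8.06254993e-01, -5.91568157e-01,  2.32432685e-05]), 'wrist_force': array([ 0.22422121,  0.31316458, -0.08912956]), 'ft_torque': array([0.00145352, 0.01979261, 0.01133586]), 'opening': 0.09210572068448436}
```

View pics/scene0.png

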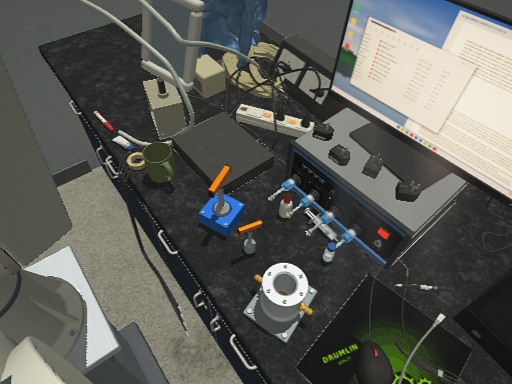

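View pics/top0.png

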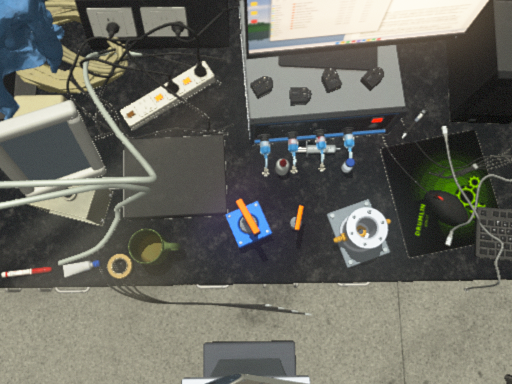

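Two T-keys show: one in the blue stand (scene 220,185; top 247,215) and a smaller one standing on the worktop (scene 250,232; top 298,218). The key in the blue stand fits: it has the longer bar and stands taller, at about 0.17 m. Next I'll confirm this in enlarged crops.

Run:
```python
import cv2,numpy as np
s=cv2.imread("pics/scene0.png");t=cv2.imread("pics/top0.png")
a=cv2.resize(s[150:260,185:275],None,fx=4.4,fy=4.4,interpolation=cv2.INTER_CUBIC)[:480,:390]
b=cv2.resize(t[190:275,220:320],None,fx=4,fy=4,interpolation=cv2.INTER_CUBIC)
o=np.zeros((480,800,3),np.uint8);o[:a.shape[0],:a.shape[1]]=a;o[:b.shape[0],400:400+b.shape[1]]=b
cv2.imwrite("pics/keys.png",o)
a=cv2.resize(t[195:270,325:400],(400,400),interpolation=cv2.INTER_CUBIC)
b=cv2.resize(s[255:330,245:320],(400,400),interpolation=cv2.INTER_CUBIC)
cv2.imwrite("pics/pump.png",np.hstack([a,b]))
```

```text
(no output)
```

View pics/keys.png

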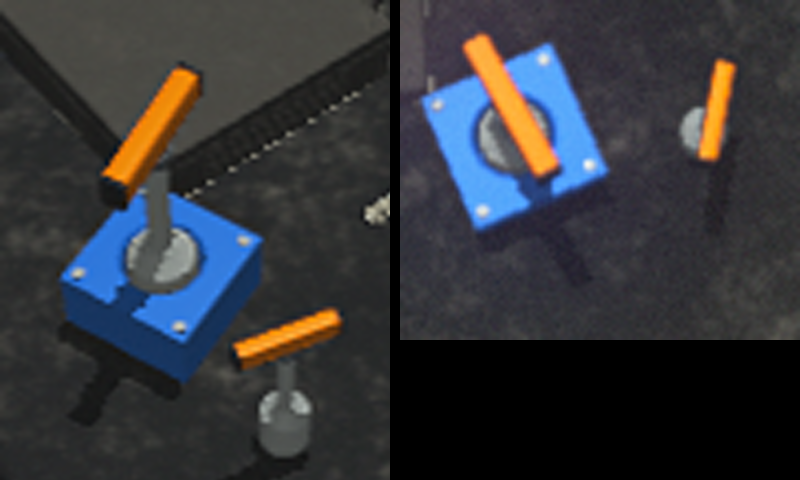

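View pics/pump.png

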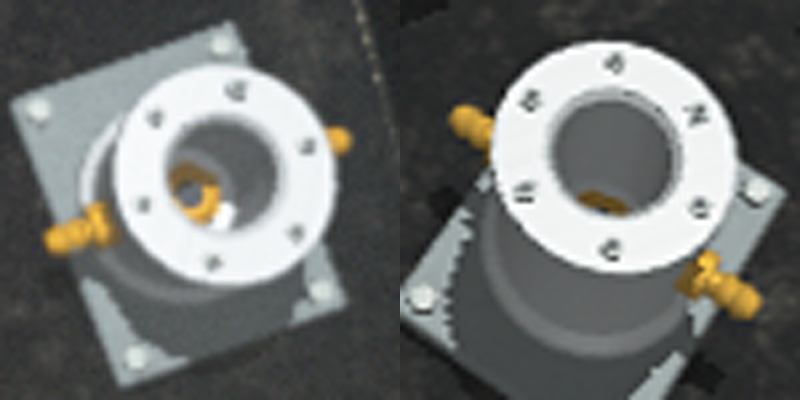

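The crops confirm it: the key in the blue stand is larger, with its bar at top view (466–487, crop scale) and its socket in the stand's hole. The small one stands free on the worktop. In the top view part of the brass nut can be seen down the bore. Next I'll fit the poses.

```bash
cat > h.py <<'E'
import cv2,numpy as np
from scipy.optimize import minimize
from station import calibration
C={n:calibration(n) for n in("scene","top")}
def proj(n,P):
    c=C[n];return cv2.projectPoints(np.asarray(P,float).reshape(-1,1,3),np.array(c["rvec"],float),np.array(c["tvec"],float),np.array(c["mtx"],float),None)[0][:,0]
def unproj(n,uv,z):
    c=C[n];R=cv2.Rodrigues(np.array(c["rvec"],float))[0];t=np.array(c["tvec"],float).reshape(3)
    d=R.T@np.linalg.inv(c["mtx"])@np.array([uv[0],uv[1],1.]);o=-R.T@t
    return o+d*(z-o[2])/d[2]
def orange(im):
    h=cv2.cvtColor(im,cv2.COLOR_BGR2HSV);return ((h[...,0]>4)&(h[...,0]<17)&(h[...,1]>170)&(h[...,2]>120)).astype(np.uint8)
def barbox(x,y,yaw,z0,L=96,tx=0,ty=0):
    P=np.array([[a*L/2000,b*.008,c] for a in(-1,1) for b in(-1,1) for c in(0,.022)])
    c,s=np.cos(yaw),np.sin(yaw)
    return np.c_[x+c*P[:,0]-s*P[:,1],y+s*P[:,0]+c*P[:,1],z0+P[:,2]]
def soft(n,P,S=6):
    m=np.zeros((384*S,512*S),np.uint8);h=cv2.convexHull(((proj(n,P)+.5)*S).astype(np.float32)).round().astype(np.int32)
    cv2.fillConvexPoly(m,h,255);return cv2.resize(m,(512,384),interpolation=cv2.INTER_AREA)/255.
E
python3 - <<'E'
from h import *
ims={n:cv2.imread(f"pics/{n}0.png") for n in C}
M={}
for n in C:
    m=orange(ims[n]); q=np.zeros_like(m); p=proj(n,[[.524,-.015,.168]])[0].astype(int); q[p[1]-35:p[1]+35,p[0]-35:p[0]+35]=1
    k,l,st,ce=cv2.connectedComponentsWithStats(m*q); i=1+np.argmax(st[1:,4]); M[n]=(l==i)*1.;print(n,st[i],ce[i])
for cams in(("top",),("scene",),("top","scene")):
    f=lambda v:sum(((soft(n,barbox(v[0],v[1],v[2],.157))-M[n])**2).sum() for n in cams)
    best=min((minimize(f,[.525,-.015,y],method="Nelder-Mead",options=dict(initial_simplex=[[.525,-.015,y],[.535,-.015,y],[.525,-.005,y],[.525,-.015,y+.2]])) for y in(.3,.5,.7)),key=lambda r:r.fun)
    print(cams,best.x.round(4),best.fun)
# pump ring
for n in C:
    im=ims[n];g=im.min(axis=2)
    p=proj(n,[[.49,-.295,.115]])[0].astype(int);q=np.zeros_like(g);q[p[1]-40:p[1]+40,p[0]-40:p[0]+40]=1
    w=((g>170)*q).astype(np.uint8);k,l,st,ce=cv2.connectedComponentsWithStats(w);i=1+np.argmax(st[1:,4])
    w=(l==i).astype(np.uint8);cs,_=cv2.findContours(w,cv2.RETR_EXTERNAL,cv2.CHAIN_APPROX_NONE)
    W=np.zeros_like(w);cv2.drawContours(W,cs,-1,1,-1)
    a=np.linspace(0,2*np.pi,90)
    f=lambda v:((soft(n,np.c_[v[0]+.05*np.cos(a),v[1]+.05*np.sin(a),0*a+.115])-W)**2).sum()
    r=minimize(f,[.49,-.29],method="Nelder-Mead",options=dict(initial_simplex=[[.49,-.29],[.5,-.29],[.49,-.28]]));print(n,"pump",r.x.round(4),r.fun,W.sum())
E
```

```text
scene [208 165  22  27 112] [219.16964286 178.07142857]
top [242 212  13  22  29] [248.06896552 222.93103448]
('top',) [ 0.5403 -0.0079  0.2088] 263.6934256055363
('scene',) [ 0.5355 -0.0052  0.588 ] 202.51670895809303
('top', 'scene') [ 0.5346 -0.0059  0.5642] 487.04384467512494
scene pump [ 0.5074 -0.2971] 26.001353325643983 1551
top pump [ 0.5087 -0.298 ] 61.23470972702806 1409
```

Run:
```python
from h import *
ims={n:cv2.imread(f"pics/{n}0.png") for n in C}
for n,(u,v) in (("top",(241,208)),("top",(250,224)),("scene",(220,178))): print(cv2.cvtColor(ims[n][v:v+1,u:u+1],cv2.COLOR_BGR2HSV),ims[n][v,u])
def om(n):
    h=cv2.cvtColor(ims[n],cv2.COLOR_BGR2HSV).astype(int);return ((h[...,0]>3)&(h[...,0]<24)&(h[...,1]>110)&(h[...,2]>70)).astype(np.uint8)
M={}
for n in C:
    m=om(n); q=np.zeros_like(m); p=proj(n,[[.524,-.012,.168]])[0].astype(int); q[p[1]-35:p[1]+35,p[0]-35:p[0]+35]=1
    k,l,st,ce=cv2.connectedComponentsWithStats(m*q); i=1+np.argmax(st[1:,4]); M[n]=(l==i)*1.;print(n,st[i],ce[i])
for cams in(("top",),("scene",),("top","scene")):
    f=lambda v:sum(((soft(n,barbox(v[0],v[1],v[2],.157))-M[n])**2).sum() for n in cams)
    best=min((minimize(f,[.525,-.015,y],method="Nelder-Mead",options=dict(initial_simplex=[[.525,-.015,y],[.535,-.015,y],[.525,-.005,y],[.525,-.015,y+.2]])) for y in(.2,.4,.6,.8)),key=lambda r:r.fun)
    print(cams,best.x.round(4),best.fun)
x=best.x
o=[]
for n in C:
    v=ims[n].copy();p=proj(n,[[x[0],x[1],.168]])[0].astype(int)
    S=8;c=cv2.resize(v[p[1]-25:p[1]+25,p[0]-25:p[0]+25],(400,400),interpolation=cv2.INTER_CUBIC)
    h=cv2.convexHull((((proj(n,barbox(*x,.157))-p+25.5))*8).astype(np.float32)).astype(int);cv2.polylines(c,[h],True,(0,255,0),1);o.append(c)
cv2.imwrite("pics/bar.png",np.hstack(o))
# stand and pump overlay at nut
px,py=.508,-.2975
print("socket->dist pump",np.hypot(px,py))
```

```text
[[[ 18 191 255]]] [ 64 179 255]
[[[ 18 202 255]]] [ 53 173 255]
[[[ 17 241 242]]] [ 13 145 242]
scene [208 165  23  30 257] [219.63424125 179.05058366]
top [236 198  23  36 276] [247.02898551 215.61594203]
('top',) [ 0.5298 -0.0136  0.4839] 40.5761630142253
('scene',) [ 0.5361 -0.0076  0.5263] 66.92968858131488
('top', 'scene') [ 0.5334 -0.011   0.4988] 132.79098808150712
socket->dist pump 0.5887021742783017
```

View pics/bar.png

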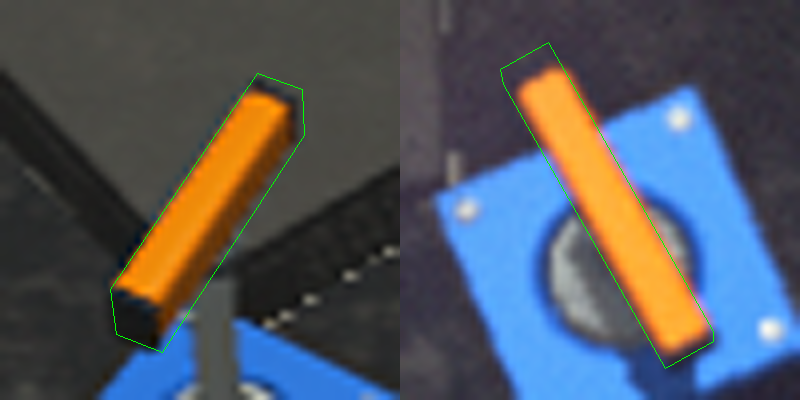

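```bash
cat >> h.py <<'E'
def fitbar(ims,guess,z0,yaws,cams=("top","scene"),fixz=True,W=35):
    M={}
    for n in cams:
        h=cv2.cvtColor(ims[n],cv2.COLOR_BGR2HSV).astype(int);m=((h[...,0]>3)&(h[...,0]<24)&(h[...,1]>110)&(h[...,2]>70)).astype(np.uint8)
        q=np.zeros_like(m); p=proj(n,[[guess[0],guess[1],z0+.011]])[0].astype(int); q[p[1]-W:p[1]+W,p[0]-W:p[0]+W]=1
        k,l,st,ce=cv2.connectedComponentsWithStats(m*q); i=1+np.argmax(st[1:,4]); M[n]=(l==i)*1.
    f=lambda v:sum(((soft(n,barbox(v[0],v[1],v[2],z0 if fixz else z0+v[4],v[3]*100))-M[n])**2).sum() for n in cams)
    r=[]
    for y in yaws:
        s=np.array([guess[0],guess[1],y,.85,0][:4 if fixz else 5]);sx=[s]
        for i,d in enumerate([.008,.008,.2,.08,.008][:len(s)]): t=s.copy();t[i]+=d;sx.append(t)
        r.append(minimize(f,s,method="Nelder-Mead",options=dict(initial_simplex=sx,maxiter=400)))
    b=min(r,key=lambda r:r.fun);return b.x,b.fun
E
python3 - <<'E'
from h import *
ims={n:cv2.imread(f"pics/{n}0.png") for n in C}
for cams in(("top",),("scene",),("top","scene")):
    x,f=fitbar(ims,(.53,-.012),.157,(.4,.55),cams);print(cams,x.round(4),f)
x,f=fitbar(ims,(.53,-.012),.157,(.4,.55),fixz=False);print(x.round(4),f)
o=[]
for n in C:
    v=ims[n].copy();p=proj(n,[[x[0],x[1],.168]])[0].astype(int)
    c=cv2.resize(v[p[1]-25:p[1]+25,p[0]-25:p[0]+25],(400,400),interpolation=cv2.INTER_CUBIC)
    h=cv2.convexHull((((proj(n,barbox(x[0],x[1],x[2],.157+x[4],x[3]*100))-p+25.5))*8).astype(np.float32)).astype(int);cv2.polylines(c,[h],True,(0,255,0),1)
    a=np.linspace(0,6.28,60)
    h=(((proj(n,np.c_[x[0]+.025*np.cos(a),x[1]+.025*np.sin(a),0*a+.048])-p+25.5))*8).astype(int);cv2.polylines(c,[h],True,(255,0,255),1);o.append(c)
cv2.imwrite("pics/bar2.png",np.hstack(o))
E
```

```text
('top',) [ 0.5321 -0.0125  0.4771  0.8624] 16.988173779315648
('scene',) [ 0.5358 -0.0078  0.502   0.7474] 22.495486351403308
('top', 'scene') [ 0.5338 -0.0109  0.4854  0.8134] 75.34125336409073
[ 0.5324 -0.0121  0.4977  0.8197  0.0045] 59.03850826605152
```

View pics/bar2.png

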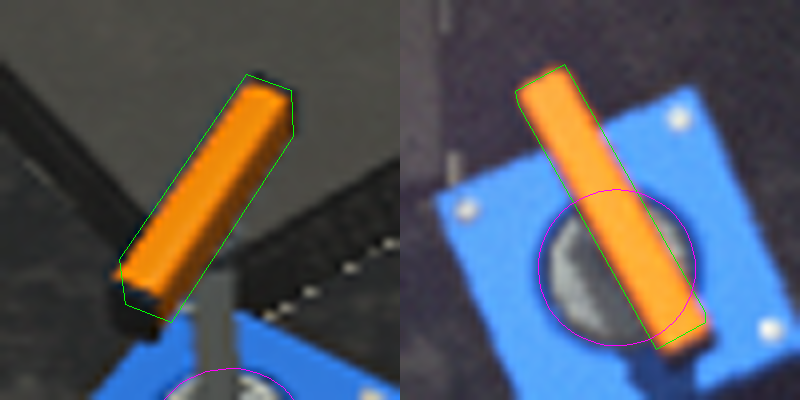

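Run:
```python
from h import *
o=[]
for n in C:
    im=cv2.imread(f"pics/{n}0.png");p=proj(n,[[.508,-.2975,.036]])[0].round().astype(int);r=16
    S=400/(2*r);c=cv2.resize(im[p[1]-r:p[1]+r,p[0]-r:p[0]+r],(400,400),interpolation=cv2.INTER_CUBIC)
    c=np.clip(c*1.3,0,255).astype(np.uint8);c0=c.copy()
    a=np.linspace(0,6.283,60)
    for rr,z,col in((.029,.115,(255,0,255)),(.025,.111,(255,0,255)),(.025,.025,(255,255,0)),(.005,.0423,(0,0,255)),(.0173,.036,(0,255,0)),(.015,.036,(0,255,0))):
        h=((proj(n,np.c_[.508+rr*np.cos(a),-.2975+rr*np.sin(a),0*a+z])-p+r+.5)*S).astype(int);cv2.polylines(c,[h],True,col,1)
    o.append(np.vstack([c0,c])[:, :])
v=np.hstack(o);cv2.imwrite("pics/nut.png",cv2.resize(v,(600,600)))
```

```text
(no output)
```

View pics/nut.png

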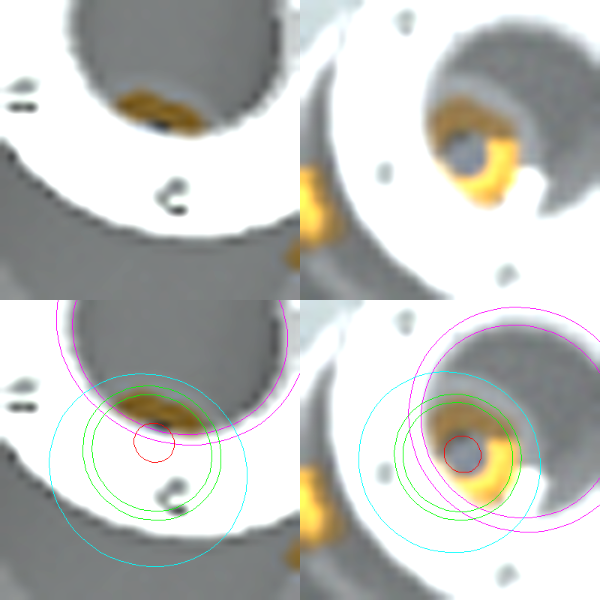

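Run:
```python
from h import *
ims={n:cv2.imread(f"pics/{n}0.png") for n in C}
M={};A={}
for n in C:
    h=cv2.cvtColor(ims[n],cv2.COLOR_BGR2HSV).astype(int)
    m=((h[...,0]>8)&(h[...,0]<32)&(h[...,1]>85)).astype(float)
    a=np.linspace(0,6.283,60)
    q=soft(n,np.c_[.508+.027*np.cos(a),-.2975+.027*np.sin(a),0*a+.113]); M[n]=m*(q>.5);print(n,M[n].sum())
a=np.linspace(0,6.283,60)
def model(n,v):
    b=v[2]+np.pi/6+np.arange(6)*np.pi/3
    P=np.vstack([np.c_[v[0]+.01732*np.cos(b),v[1]+.01732*np.sin(b),0*b+z] for z in(.025,.036)])
    hx=soft(n,P);mo=soft(n,np.c_[v[3]+.025*np.cos(a),v[4]+.025*np.sin(a),0*a+.111])
    mo2=soft(n,np.c_[v[3]+.025*np.cos(a),v[4]+.025*np.sin(a),0*a+.07])*0+1
    st=soft(n,np.vstack([np.c_[v[0]+.0045*np.cos(a),v[1]+.0045*np.sin(a),0*a+z] for z in(.040,.0423)]))
    return hx*mo*(1-st)
for cams in(("top",),("scene",),("top","scene")):
    for y in np.deg2rad(np.arange(-30,30,6)):
        f=lambda v:sum(((model(n,v[:5])-M[n])**2).sum() for n in cams)+((np.r_[v[0]-.508,v[1]+.2975,v[3]-.508,v[4]+.2975]/.0015)**2).sum()*.5
        # profile over yaw
        g=lambda w:f([w[0],w[1],y,w[2],w[3]])
        s=np.array([.508,-.2975,.508,-.2975]);r=minimize(g,s,method="Nelder-Mead",options=dict(initial_simplex=np.vstack([s]+[s+.002*e for e in np.eye(4)]),maxiter=150))
        print(cams,round(np.degrees(y)),round(r.fun,1),(r.x*1e3).round(1))
```

```text
scene 22.0
top 51.0
('top',) -30 12.7 [ 507.2 -297.8  508.5 -299.3]
('top',) -24 12.5 [ 507.2 -297.6  508.3 -299.6]
('top',) -18 13.2 [ 507.2 -297.8  508.4 -299.7]
('top',) -12 13.8 [ 507.6 -297.9  508.1 -299.6]
('top',) -6 14.9 [ 508.  -297.5  509.1 -299.4]
('top',) 0 14.4 [ 507.7 -297.6  508.7 -299.7]
('top',) 6 13.9 [ 507.8 -297.6  508.3 -299.6]
('top',) 12 13.7 [ 507.7 -297.2  508.3 -299.6]
('top',) 18 13.0 [ 507.6 -297.3  508.2 -299.6]
('top',) 24 12.7 [ 507.3 -297.9  508.1 -299.6]
('scene',) -30 2.3 [ 507.1 -297.5  509.  -296.9]
('scene',) -24 2.2 [ 507.2 -297.8  509.  -296.8]
('scene',) -18 2.3 [ 507.2 -297.8  509.3 -297.1]
('scene',) -12 2.6 [ 507.7 -298.1  509.  -297. ]
('scene',) -6 3.2 [ 507.6 -297.9  508.9 -297. ]
('scene',) 0 3.6 [ 508.  -298.   509.  -296.9]
('scene',) 6 3.3 [ 507.5 -297.5  509.  -296.9]
('scene',) 12 3.1 [ 507.4 -297.4  508.8 -296.6]
('scene',) 18 2.8 [ 507.4 -297.3  509.  -297. ]
('scene',) 24 2.5 [ 507.2 -297.3  509.  -297. ]
('top', 'scene') -30 17.0 [ 507.2 -297.8  509.7 -298.4]
('top', 'scene') -24 16.9 [ 507.2 -297.8  509.6 -298.2]
('top', 'scene') -18 17.7 [ 507.  -297.7  509.7 -298.4]
('top', 'scene') -12 18.9 [ 507.6 -297.8  509.6 -298.6]
('top', 'scene') -6 20.0 [ 507.4 -297.6  509.8 -298.4]
('top', 'scene') 0 20.3 [ 507.6 -297.4  509.7 -298.4]
('top', 'scene') 6 19.5 [ 507.7 -297.5  509.7 -298.4]
('top', 'scene') 12 18.7 [ 507.6 -297.2  509.7 -298.4]
('top', 'scene') 18 18.3 [ 507.3 -297.3  509.7 -298.4]
('top', 'scene') 24 17.5 [ 507.3 -297.3  509.7 -298.8]
```

Reading the crop: the nut's upper-right flat shows at (440–520, 395–430). Together with the fits this puts a flat normal at about -25° (mod 60), so key yaw should be about 35°. The pump axis is near (0.508, -0.298). Now I'll move above the key.

```bash
cat >> h.py <<'E'
from scipy.spatial.transform import Rotation as Ro
def delta(x,y,z,jawdeg):
    from station import env
    s=env.state();q=np.array(s["tool_rot"]);R=Ro.from_quat(np.r_[q[1:],q[0]]);p=np.array(s["ee_pos"])
    c,sn=np.cos(np.radians(jawdeg)),np.sin(np.radians(jawdeg))
    T=Ro.from_matrix(np.array([[c,sn,0],[sn,-c,0],[0,0,-1]]))
    d=R.inv().apply(np.array([x,y,z])-p);r=np.degrees((R.inv()*T).as_rotvec())
    print("clock",round(s["clock"],2),"pos",p.round(4),"jaw",np.degrees(np.arctan2(R.as_matrix()[1,0],R.as_matrix()[0,0])).round(2),"tilt",np.degrees(np.arccos(-R.as_matrix()[2,2])).round(2),"F",np.round(s["wrist_force"],1),"T",np.round(s["ft_torque"],2),"open",round(s["opening"],4),"j1,6",np.round(s["qpos"],2)[[0,5]])
    print("delta mm",(d*1e3).round(1),"rot",r.round(2))
E
python3 -c "
from h import *
delta(.5325,-.012,.24,-62)"
```

```text
clock 0.8 pos [ 0.1875 -0.5962  0.2286] jaw -72.54 tilt 0.01 F [ 0.2  0.3 -0.1] T [0.   0.02 0.01] open 0.0921 j1,6 [-1.27 -0.  ]
delta mm [-453.8 -504.4  -11.4] rot [  0.    -0.   -10.54]
```

>>> send_rows --deltas '[[[-0.454, -0.504, -0.011], [0, 0, -10.5]], [[-0.454, -0.504, -0.011], [0, 0, -10.5]], [[-0.454, -0.504, -0.011], [0, 0, -10.5]], [[-0.454, -0.504, -0.011], [0, 0, -10.5]], [[-0.454, -0.504, -0.011], [0, 0, -10.5]], [[-0.454, -0.504, -0.011], [0, 0, -10.5]], [[-0.454, -0.504, -0.011], [0, 0, -10.5]], [[-0.454, -0.504, -0.011], [0, 0, -10.5]], [[-0.454, -0.504, -0.011], [0, 0, -10.5]], [[-0.454, -0.504, -0.011], [0, 0, -10.5]], [[-0.454, -0.504, -0.011], [0, 0, -10.5]], [[-0.454, -0.504, -0.011], [0, 0, -10.5]]]'

```text
clock: 2.0
ee_pos: [0.4931, -0.0774, 0.2387]
tool_rot: [-0.0, 0.857, -0.515, 0.0]
wrist_force: [1.0, -0.7, -0.2]
opening: 0.0921
```

```bash
python3 -c "
from h import *
delta(.5325,-.012,.24,-62)
delta(.5325,-.012,.1735,-62)"
```

```text
clock 2.0 pos [ 0.4931 -0.0774  0.2387] jaw -62.03 tilt 0.05 F [ 1.  -0.7 -0.2] T [-0.05 -0.05  0.01] open 0.0921 j1,6 [-0.16  0.92]
delta mm [-39.3 -65.5  -1.3] rot [-0.04 -0.04 -0.03]
clock 2.0 pos [ 0.4931 -0.0774  0.2387] jaw -62.03 tilt 0.05 F [ 1.  -0.7 -0.2] T [-0.05 -0.05  0.01] open 0.0921 j1,6 [-0.16  0.92]
delta mm [-39.4 -65.4  65.2] rot [-0.04 -0.04 -0.03]
```

>>> send_rows --deltas '[[[-0.039, -0.065, 0], [0, 0, 0]], [[-0.039, -0.065, 0], [0, 0, 0]], [[-0.039, -0.065, 0], [0, 0, 0]], [[-0.039, -0.065, 0], [0, 0, 0]]]'

```text
clock: 2.4
ee_pos: [0.5312, -0.0143, 0.2381]
tool_rot: [0.0, 0.857, -0.515, -0.0]
wrist_force: [-0.2, -0.5, 0.1]
opening: 0.0919
```

```bash
python3 -c "
from h import *
delta(.5325,-.012,.1735,-62)"
```

```text
clock 2.4 pos [ 0.5312 -0.0143  0.2381] jaw -61.95 tilt 0.04 F [-0.2 -0.5  0.1] T [ 0.01 -0.01  0.01] open 0.0919 j1,6 [-0.03  1.05]
delta mm [-1.4 -2.3 64.6] rot [0.04 0.   0.05]
```

>>> send_rows --deltas '[[[-0.001, -0.002, 0.03], [0, 0, 0]], [[-0.001, -0.002, 0.055], [0, 0, 0]], [[-0.001, -0.002, 0.0645], [0, 0, 0]], [[-0.001, -0.002, 0.0645], [0, 0, 0]], [[-0.001, -0.002, 0.0645], [0, 0, 0]]]'

```text
clock: 2.9
ee_pos: [0.533, -0.0134, 0.1747]
tool_rot: [-0.0, 0.857, -0.516, 0.0]
wrist_force: [0.1, -0.8, 0.8]
opening: 0.0915
```

>>> send_rows --deltas '[[[0, 0, 0], [0, 0, 0]], [[0, 0, 0], [0, 0, 0]], [[0, 0, 0], [0, 0, 0]], [[0, 0, 0], [0, 0, 0]], [[0, 0, 0], [0, 0, 0]], [[0, 0, 0], [0, 0, 0]], [[0, 0, 0], [0, 0, 0]], [[0, 0, 0], [0, 0, 0]]]' --fingers 0 --squeeze 15

```text
clock: 3.7
ee_pos: [0.5327, -0.0126, 0.1738]
tool_rot: [0.0, 0.857, -0.515, -0.0]
wrist_force: [0.1, -0.2, -0.0]
opening: 0.0303
```

Run:
```python
from h import *
delta(.5325,-.012,.2985,-62)
from station import get_image
o=[]
for n in C:
    im=get_image(n);cv2.imwrite(f"pics/{n}1.png",im);p=proj(n,[[.53,-.012,.12]])[0].astype(int);o.append(cv2.resize(im[p[1]-45:p[1]+45,p[0]-45:p[0]+45],(400,400),interpolation=cv2.INTER_CUBIC))
cv2.imwrite("pics/g1.png",np.hstack(o))
```

```text
clock 3.7 pos [ 0.5327 -0.0126  0.1738] jaw -62.04 tilt 0.01 F [ 0.1 -0.2 -0. ] T [-0.04  0.01  0.02] open 0.0303 j1,6 [-0.03  1.06]
delta mm [  -0.6   -0.2 -124.7] rot [ 0.    0.   -0.04]
```

View pics/g1.png

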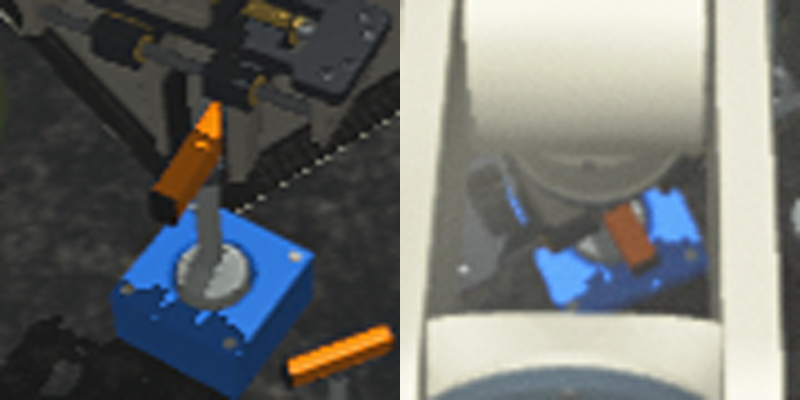

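The jaws are still closing (30 mm open), with the pads on either side of the bar's middle (scene crop 190,110). I'll keep closing.

>>> send_rows --deltas '[[[0, 0, 0], [0, 0, 0]], [[0, 0, 0], [0, 0, 0]], [[0, 0, 0], [0, 0, 0]], [[0, 0, 0], [0, 0, 0]], [[0, 0, 0], [0, 0, 0]]]'

```text
clock: 4.3
ee_pos: [0.5326, -0.0126, 0.1738]
tool_rot: [-0.0, 0.857, -0.515, -0.0]
wrist_force: [-1.4, 0.7, 0.2]
opening: 0.016
```

>>> send_rows --deltas '[[[0, 0, 0], [0, 0, 0]], [[0, 0, 0], [0, 0, 0]], [[0, 0, -0.003], [0, 0, 0]], [[0, 0, -0.003], [0, 0, 0]]]' --squeeze 50

```text
clock: 4.7
ee_pos: [0.5326, -0.0129, 0.1769]
tool_rot: [0.0, 0.857, -0.515, 0.0]
wrist_force: [-0.1, -0.1, -5.3]
opening: 0.0154
```

Run:
```python
from h import *
delta(.5325,-.012,.2985,-62)
```

```text
clock 4.7 pos [ 0.5326 -0.0129  0.1769] jaw -62.03 tilt 0.02 F [-0.1 -0.1 -5.3] T [-0.04 -0.01 -0.02] open 0.0154 j1,6 [-0.03  1.06]
delta mm [  -0.8   -0.2 -121.6] rot [ 0.01 -0.02 -0.03]
```

The grip holds, and the 5.3 N of load is the key lifting. I'll raise it clear of the stand.

>>> send_rows --deltas '[[[0, 0, -0.02], [0, 0, 0]], [[0, 0, -0.05], [0, 0, 0]], [[0, 0, -0.085], [0, 0, 0]], [[0, 0, -0.12], [0, 0, 0]], [[0, 0, -0.12], [0, 0, 0]], [[0, 0, -0.12], [0, 0, 0]]]'

```text
clock: 5.3
ee_pos: [0.5326, -0.0128, 0.2967]
tool_rot: [-0.0, 0.857, -0.515, 0.0]
wrist_force: [-0.6, 0.3, -5.3]
opening: 0.0155
```

Run:
```python
from h import *
delta(.508,-.298,.2985,-54)
from station import get_image
o=[]
for n in C:
    im=get_image(n);cv2.imwrite(f"pics/{n}2.png",im);p=proj(n,[[.53,-.012,.2]])[0].astype(int);o.append(cv2.resize(im[p[1]-55:p[1]+55,p[0]-55:p[0]+55],(400,400),interpolation=cv2.INTER_CUBIC))
cv2.imwrite("pics/g2.png",np.hstack(o))
```

```text
clock 5.3 pos [ 0.5326 -0.0128  0.2967] jaw -62.04 tilt 0.05 F [-0.6  0.3 -5.3] T [ 0.03  0.02 -0.05] open 0.0155 j1,6 [-0.03  1.06]
delta mm [240.4 155.5  -1.8] rot [-0.03 -0.03 -8.04]
```

View pics/g2.png

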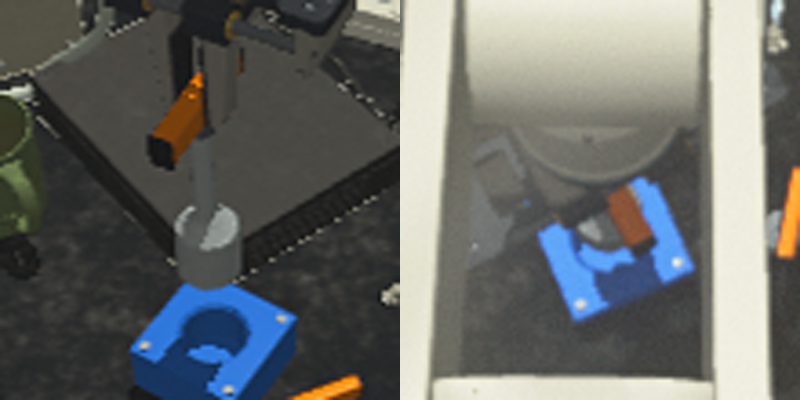

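The key hangs in the grip: its socket is at scene crop x 175–243, and the stand's hole is empty. I'll check how far the key axis is from the TCP.

Run:
```python
from h import *
n="scene";im=cv2.imread("pics/scene2.png");p=proj(n,[[.53,-.012,.2]])[0].astype(int);S=400/110
a=np.linspace(0,6.283,60)
o=[]
for dx in (0,.004):  # shift along bar (yaw 28deg)
    r=30;q=proj(n,[[.5326,-.0128,.15]])[0].astype(int);k=400/60
    c=cv2.resize(im[q[1]-r:q[1]+r,q[0]-r:q[0]+r],(400,400),interpolation=cv2.INTER_CUBIC)
    x=.5326+dx*np.cos(np.radians(28));y=-.0128+dx*np.sin(np.radians(28))
    for R_,z,col in((.0225,.131,(0,255,0)),(.0225,.176,(0,255,0)),(.0075,.2,(0,0,255))):
        h=((proj(n,np.c_[x+R_*np.cos(a),y+R_*np.sin(a),0*a+z])-q+r+.5)*k).astype(int);cv2.polylines(c,[h],True,col,1)
    o.append(c)
cv2.imwrite("pics/sock.png",np.hstack(o))
```

```text
(no output)
```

View pics/sock.png

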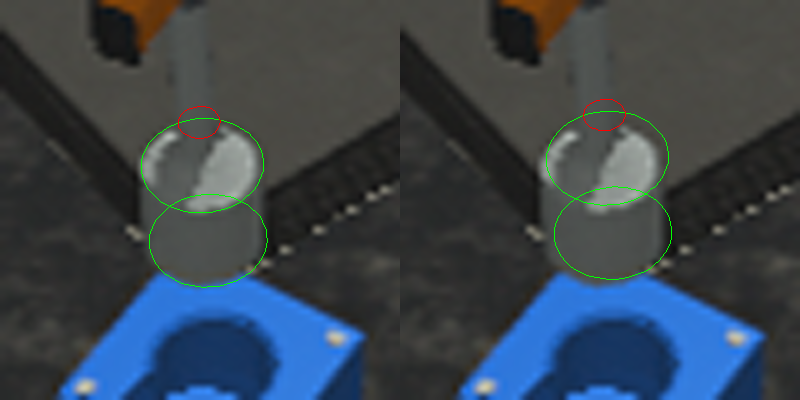

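>>> send_rows --deltas '[[[0.03, 0.02, -0.004], [0, 0, -1]], [[0.07, 0.045, -0.006], [0, 0, -2]], [[0.11, 0.07, -0.006], [0, 0, -4]], [[0.15, 0.095, -0.006], [0, 0, -5]], [[0.185, 0.12, -0.006], [0, 0, -6]], [[0.215, 0.14, -0.006], [0, 0, -7]], [[0.235, 0.152, -0.006], [0, 0, -8]], [[0.24, 0.155, -0.006], [0, 0, -8]], [[0.24, 0.155, -0.006], [0, 0, -8]], [[0.24, 0.155, -0.006], [0, 0, -8]]]'

```text
clock: 6.4
ee_pos: [0.508, -0.2963, 0.3017]
tool_rot: [-0.0, 0.891, -0.454, -0.001]
wrist_force: [0.8, 0.9, -4.1]
opening: 0.0154
```

Run:
```python
from h import *
delta(.509,-.297,.2967,-54)
from station import get_image
a=np.linspace(0,6.283,60)
n="scene";im=get_image(n);cv2.imwrite("pics/scene3.png",im);r=35;q=proj(n,[[.509,-.297,.14]])[0].astype(int);k=400/70
o=[]
for d in(0,1):
    c=cv2.resize(im[q[1]-r:q[1]+r,q[0]-r:q[0]+r],(400,400),interpolation=cv2.INTER_CUBIC)
    from station import env
    e=env.state()["ee_pos"]
    if d:
      for x,y,R_,z,col in((e[0],e[1],.0225,e[2]-.1658,(0,255,0)),(e[0],e[1],.0225,e[2]-.1208,(0,255,0)),(.508,-.298,.029,.115,(255,0,255)),(.508,-.298,.05,.115,(255,0,255))):
        h=((proj(n,np.c_[x+R_*np.cos(a),y+R_*np.sin(a),0*a+z])-q+r+.5)*k).astype(int);cv2.polylines(c,[h],True,col,1)
    o.append(c)
cv2.imwrite("pics/g3.png",np.hstack(o))
```

```text
clock 6.4 pos [ 0.508  -0.2963  0.3017] jaw -54.04 tilt 0.13 F [ 0.8  0.9 -4.1] T [-0.01 -0.01 -0.  ] open 0.0154 j1,6 [-0.53  0.41]
delta mm [ 1.2 -0.4  5. ] rot [ 0.03  0.12 -0.04]
```

View pics/g3.png

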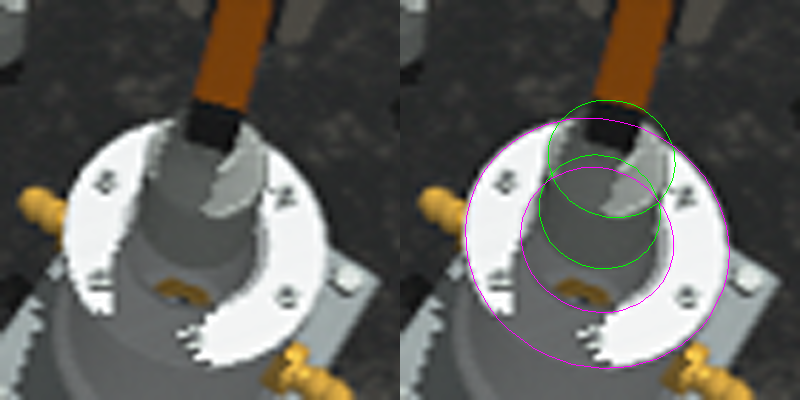

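The socket sits over the mouth, centred to within about a pixel (bore outline 520–673, socket 540–660). The nut is visible at (585,290). I'll lower it now.

>>> send_rows --deltas '[[[0.001, 0, 0.01], [0, 0, 0]], [[0.001, 0, 0.02], [0, 0, 0]], [[0.001, 0, 0.026], [0, 0, 0]], [[0.001, 0, 0.032], [0, 0, 0]], [[0.001, 0, 0.038], [0, 0, 0]], [[0.001, 0, 0.038], [0, 0, 0]]]'

```text
clock: 7.05
ee_pos: [0.5085, -0.2979, 0.2638]
tool_rot: [-0.0, 0.891, -0.454, -0.001]
wrist_force: [-0.1, 0.6, -4.4]
opening: 0.0157
```

Run:
```python
from h import *
delta(.509,-.297,.21,-54)
```

```text
clock 7.05 pos [ 0.5085 -0.2979  0.2638] jaw -54.03 tilt 0.09 F [-0.1  0.6 -4.4] T [ 0.08 -0.03  0.01] open 0.0157 j1,6 [-0.53  0.41]
delta mm [-0.3 -1.  53.8] rot [ 0.04  0.08 -0.03]
```

>>> send_rows --deltas '[[[0, 0, 0.01], [0, 0, 0]], [[0, 0, 0.02], [0, 0, 0]], [[0, 0, 0.03], [0, 0, 0]], [[0, 0, 0.04], [0, 0, 0]], [[0, 0, 0.048], [0, 0, 0]], [[0, 0, 0.05], [0, 0, 0]], [[0, 0, 0.05], [0, 0, 0]]]'

```text
clock: 7.75
ee_pos: [0.5088, -0.2981, 0.2144]
tool_rot: [-0.0, 0.891, -0.454, -0.0]
wrist_force: [0.5, -0.1, -4.1]
opening: 0.0152
```

Run:
```python
from h import *
delta(.509,-.298,.19,-54)
```

```text
clock 7.75 pos [ 0.5088 -0.2981  0.2144] jaw -54.03 tilt 0.04 F [ 0.5 -0.1 -4.1] T [-0.04 -0.01 -0.01] open 0.0152 j1,6 [-0.53  0.41]
delta mm [ 0.1 -0.2 24.4] rot [ 0.02  0.04 -0.03]
```

Free so far. I'll go down gently now, looking for contact near TCP z 0.20 (the nut's top) or free travel to 0.191.

>>> send_rows --deltas '[[[0, 0, 0.003], [0, 0, 0]], [[0, 0, 0.006], [0, 0, 0]], [[0, 0, 0.009], [0, 0, 0]], [[0, 0, 0.012], [0, 0, 0]], [[0, 0, 0.014], [0, 0, 0]], [[0, 0, 0.014], [0, 0, 0]]]'

```text
clock: 8.35
ee_pos: [0.5087, -0.298, 0.2004]
tool_rot: [-0.0, 0.891, -0.454, -0.0]
wrist_force: [0.1, 0.2, -4.1]
opening: 0.0159
```

Run:
```python
from h import *
delta(.509,-.298,.19,-54)
```

```text
clock 8.35 pos [ 0.5087 -0.298   0.2004] jaw -54.03 tilt 0.03 F [ 0.1  0.2 -4.1] T [-0.03 -0.04  0.03] open 0.0159 j1,6 [-0.53  0.41]
delta mm [ 0.2 -0.2 10.4] rot [ 0.01  0.03 -0.03]
```

>>> send_rows --deltas '[[[0, 0, 0.002], [0, 0, 0]], [[0, 0, 0.004], [0, 0, 0]], [[0, 0, 0.006], [0, 0, 0]], [[0, 0, 0.008], [0, 0, 0]], [[0, 0, 0.0085], [0, 0, 0]]]'

```text
clock: 8.85
ee_pos: [0.5088, -0.2981, 0.192]
tool_rot: [-0.0, 0.891, -0.454, -0.0]
wrist_force: [0.0, 0.4, -4.4]
opening: 0.0156
```

Run:
```python
from h import *
delta(.509,-.298,.19,-54)
```

```text
clock 8.85 pos [ 0.5088 -0.2981  0.192 ] jaw -54.03 tilt 0.03 F [ 0.   0.4 -4.4] T [-0.01  0.03 -0.05] open 0.0156 j1,6 [-0.53  0.41]
delta mm [ 0.1 -0.2  2. ] rot [ 0.01  0.02 -0.03]
```

The key slipped over the nut without contact: TCP z is 0.192, so the rim is about 1 mm above the floor. I'll settle it and turn clockwise.

>>> send_rows --deltas '[[[0, 0, 0.0015], [0, 0, 0]], [[0, 0, 0.0015], [0, 0, 0]], [[0, 0, 0.0015], [0, 0, 4]], [[0, 0, 0.0015], [0, 0, 8]], [[0, 0, 0.0015], [0, 0, 12]], [[0, 0, 0.0015], [0, 0, 16]], [[0, 0, 0.0015], [0, 0, 20]], [[0, 0, 0.0015], [0, 0, 24]], [[0, 0, 0.0015], [0, 0, 24]]]'

```text
clock: 9.75
ee_pos: [0.5089, -0.2982, 0.1908]
tool_rot: [0.0, 0.777, -0.63, 0.0]
wrist_force: [-0.6, 0.9, -4.3]
opening: 0.0156
```

Run:
```python
from h import *
delta(.509,-.298,.19,-54)
```

```text
clock 9.75 pos [ 0.5089 -0.2982  0.1908] jaw -78.08 tilt 0.01 F [-0.6  0.9 -4.3] T [-0.13  0.    0.01] open 0.0156 j1,6 [-0.53  0.83]
delta mm [-0.2 -0.2  0.8] rot [ 1.000e-02 -1.000e-02 -2.408e+01]
```

>>> send_rows --deltas '[[[0, 0, 0.0003], [0, 0, 4]], [[0, 0, 0.0003], [0, 0, 8]], [[0, 0, 0.0003], [0, 0, 12]], [[0, 0, 0.0003], [0, 0, 16]]]'

```text
clock: 10.15
ee_pos: [0.509, -0.2985, 0.1908]
tool_rot: [-0.0, -0.682, 0.732, -0.0]
wrist_force: [-1.1, -2.2, -3.3]
opening: 0.0154
```

Run:
```python
from h import *
delta(.509,-.298,.19,-54)
```

```text
clock 10.15 pos [ 0.509  -0.2985  0.1908] jaw -94.04 tilt 0.05 F [-1.1 -2.2 -3.3] T [-0.41  0.21  0.24] open 0.0154 j1,6 [-0.53  1.11]
delta mm [-0.5  0.   0.8] rot [  0.    -0.05 -40.04]
```

The 0.24 N m about z means the nut is turning. I'll continue.

>>> send_rows --deltas '[[[0, 0, 0.0003], [0, 0, 4]], [[0, 0, 0.0003], [0, 0, 8]], [[0, 0, 0.0003], [0, 0, 12]]]'

```text
clock: 10.45
ee_pos: [0.509, -0.2987, 0.1908]
tool_rot: [-0.0, -0.602, 0.799, -0.001]
wrist_force: [-0.2, -1.8, -0.9]
opening: 0.0156
```

>>> send_rows --deltas '[[[0, 0, 0], [0, 0, 3]], [[0, 0, 0], [0, 0, 6]]]'

```text
clock: 10.65
ee_pos: [0.5089, -0.2988, 0.1908]
tool_rot: [-0.0, -0.559, 0.829, -0.001]
wrist_force: [-1.5, -2.8, -0.2]
opening: 0.0152
```

Run:
```python
from h import *
delta(.509,-.298,.19,-54)
```

```text
clock 10.65 pos [ 0.5089 -0.2988  0.1908] jaw -111.99 tilt 0.09 F [-1.5 -2.8 -0.2] T [-0.61  0.37  0.23] open 0.0152 j1,6 [-0.53  1.42]
delta mm [-0.8  0.3  0.7] rot [ -0.    -0.09 -57.99]
```

>>> send_rows --deltas '[[[0, 0, 0], [0, 0, 3]], [[0, 0, 0], [0, 0, 6]]]'

```text
clock: 10.85
ee_pos: [0.5089, -0.2989, 0.1908]
tool_rot: [-0.0, -0.515, 0.857, -0.001]
wrist_force: [-1.4, -1.8, 0.1]
opening: 0.0157
```

Run:
```python
from h import *
delta(.509,-.298,.19,-54)
```

```text
clock 10.85 pos [ 0.5089 -0.2989  0.1908] jaw -117.98 tilt 0.09 F [-1.4 -1.8  0.1] T [-0.68  0.54  0.22] open 0.0157 j1,6 [-0.53  1.53]
delta mm [-0.8  0.3  0.8] rot [ -0.    -0.1  -63.98]
```

>>> send_rows --deltas '[[[0, 0, 0], [0, 0, 3]], [[0, 0, 0], [0, 0, 6]]]'

```text
clock: 11.05
ee_pos: [0.5088, -0.2988, 0.1908]
tool_rot: [-0.0, -0.47, 0.883, -0.001]
wrist_force: [-1.0, -2.2, 0.3]
opening: 0.0158
```

Run:
```python
from h import *
delta(.509,-.298,.19,-54)
```

```text
clock 11.05 pos [ 0.5088 -0.2988  0.1908] jaw -123.95 tilt 0.09 F [-1.  -2.2  0.3] T [-0.4   0.63  0.81] open 0.0158 j1,6 [-0.53  1.63]
delta mm [-0.8  0.3  0.8] rot [ 1.000e-02 -1.000e-01 -6.995e+01]
```

Tz jumped from 0.22 to 0.81 N m, so that is the stop. I'll push a little more to confirm.

>>> send_rows --deltas '[[[0, 0, 0], [0, 0, 2]], [[0, 0, 0], [0, 0, 2]], [[0, 0, 0], [0, 0, 2]]]'

```text
clock: 11.35
ee_pos: [0.509, -0.2986, 0.1908]
tool_rot: [-0.0, -0.455, 0.89, -0.001]
wrist_force: [-2.6, -2.1, 2.7]
opening: 0.0161
```

Run:
```python
from h import *
delta(.509,-.298,.19,-54)
from station import get_image
o=[]
for n in C:
    im=get_image(n);cv2.imwrite(f"pics/{n}4.png",im);p=proj(n,[[.509,-.298,.15]])[0].astype(int);o.append(cv2.resize(im[p[1]-45:p[1]+45,p[0]-45:p[0]+45],(400,400),interpolation=cv2.INTER_CUBIC))
cv2.imwrite("pics/g4.png",np.hstack(o))
```

```text
clock 11.35 pos [ 0.509  -0.2986  0.1908] jaw -125.85 tilt 0.07 F [-2.6 -2.1  2.7] T [-0.52  0.77  0.88] open 0.0161 j1,6 [-0.53  1.66]
delta mm [-0.5  0.3  0.8] rot [-1.000e-02 -7.000e-02 -7.185e+01]
```

View pics/g4.png

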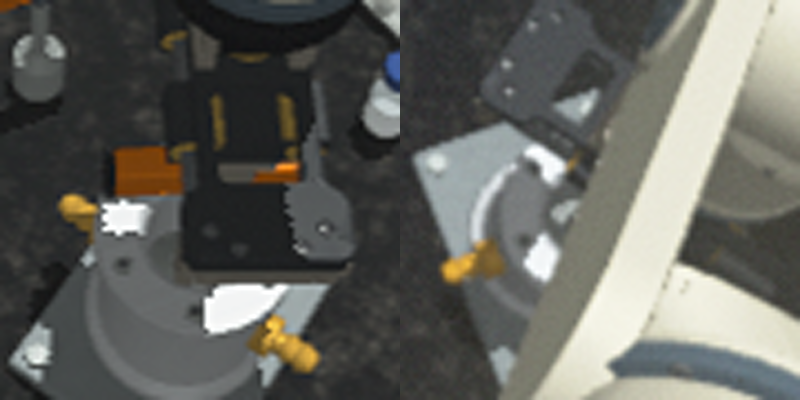

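The stop is firm: 0.88 N m against 0.23 N m of running friction. The key stands in the bore, with its bar visible at scene crop (150,170). I'll unload, open and rise.

>>> send_rows --deltas '[[[0, 0, 0], [0, 0, -2]], [[0, 0, 0], [0, 0, -3]], [[0, 0, 0], [0, 0, -3]]]'

```text
clock: 11.75
ee_pos: [0.5091, -0.2987, 0.1908]
tool_rot: [0.0, -0.477, 0.879, -0.001]
wrist_force: [-2.9, -3.7, 5.3]
opening: 0.0155
```

>>> send_rows --deltas '[[[0, 0, 0], [0, 0, 0]], [[0, 0, 0], [0, 0, 0]], [[0, 0, 0], [0, 0, 0]], [[0, 0, 0], [0, 0, 0]], [[0, 0, 0], [0, 0, 0]], [[0, 0, 0], [0, 0, 0]], [[0, 0, 0], [0, 0, 0]], [[0, 0, 0], [0, 0, 0]]]' --fingers 60 --squeeze 15

```text
clock: 12.55
ee_pos: [0.5089, -0.2981, 0.1902]
tool_rot: [-0.0, -0.477, 0.879, 0.0]
wrist_force: [0.1, 0.0, -0.5]
opening: 0.0552
```

>>> send_rows --deltas '[[[0, 0, -0.01], [0, 0, 0]], [[0, 0, -0.03], [0, 0, 0]], [[0, 0, -0.06], [0, 0, 0]], [[0, 0, -0.1], [0, 0, 0]], [[0, 0, -0.12], [0, 0, 0]], [[0, 0, -0.12], [0, 0, 0]]]'

```text
clock: 13.15
ee_pos: [0.5104, -0.299, 0.3145]
tool_rot: [0.002, -0.477, 0.879, -0.003]
wrist_force: [0.1, -0.9, -0.9]
opening: 0.0552
```

Run:
```python
from h import *
delta(.3,-.35,.33,-127)
```

```text
clock 13.15 pos [ 0.5104 -0.299   0.3145] jaw -123.04 tilt 0.37 F [ 0.1 -0.9 -0.9] T [0.1  0.04 0.01] open 0.0552 j1,6 [-0.53  1.61]
delta mm [157.4 148.5 -16.5] rot [-0.37  0.03  3.96]
```

Now back towards the robot, out of the cameras' view of the pump.

>>> send_rows --deltas '[[[0.03, 0.03, -0.01], [0, 0, 0]], [[0.06, 0.06, -0.015], [0, 0, 0]], [[0.09, 0.09, -0.015], [0, 0, 0]], [[0.12, 0.12, -0.015], [0, 0, 0]], [[0.15, 0.15, -0.015], [0, 0, 0]], [[0.15, 0.15, -0.015], [0, 0, 0]], [[0.15, 0.15, -0.015], [0, 0, 0]]]'

```text
clock: 13.85
ee_pos: [0.3007, -0.3421, 0.3249]
tool_rot: [0.0, -0.476, 0.879, 0.0]
wrist_force: [1.0, -0.5, -0.2]
opening: 0.0552
```

Run:
```python
from h import *
from station import get_image
delta(.3,-.35,.33,-127)
for n in C: cv2.imwrite(f"pics/{n}5.png",get_image(n))
```

```text
clock 13.85 pos [ 0.3007 -0.3421  0.3249] jaw -123.16 tilt 0.02 F [ 1.  -0.5 -0.2] T [ 0.1  -0.02  0.01] open 0.0552 j1,6 [-0.85  1.3 ]
delta mm [ 7.  -3.7 -5.1] rot [0.   0.02 3.84]
```

View pics/scene5.png

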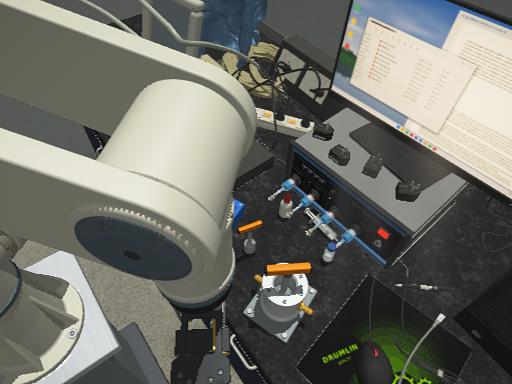

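View pics/top5.png

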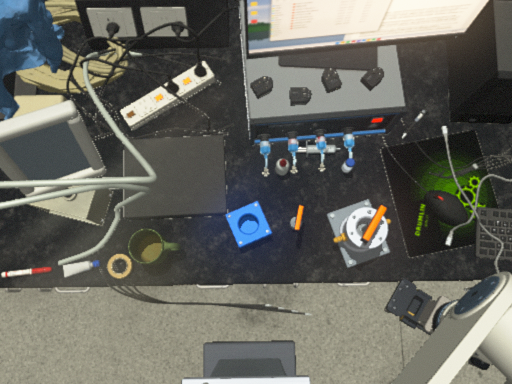

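The key stands in the pump, its bar at scene (288,269) and top (375,224). The stand is empty, and the bottle, vial and mug are where they were. I'll check its height and pose by fitting.

Run:
```python
from h import *
ims={n:cv2.imread(f"pics/{n}5.png") for n in C}
x,f=fitbar(ims,(.509,-.298),.174,(-.7,-.5),fixz=False,W=28);print(x.round(4),np.degrees(x[2]).round(1),f)
o=[];a=np.linspace(0,6.283,60)
for n in C:
    v=ims[n];p=proj(n,[[.509,-.298,.15]])[0].astype(int)
    c=cv2.resize(v[p[1]-30:p[1]+30,p[0]-30:p[0]+30],(400,400),interpolation=cv2.INTER_CUBIC)
    for z,col in((.174,(0,255,0)),(.187,(0,0,255))):
        h=cv2.convexHull((((proj(n,barbox(.508,-.298,x[2],z))-p+30.5))*400/60).astype(np.float32)).astype(int);cv2.polylines(c,[h],True,col,1)
    o.append(c)
cv2.imwrite("pics/final.png",np.hstack(o))
```

```text
[ 0.508  -0.2981 -0.5691  0.8493  0.0033] -32.6 70.45733179546329
```

View pics/final.png

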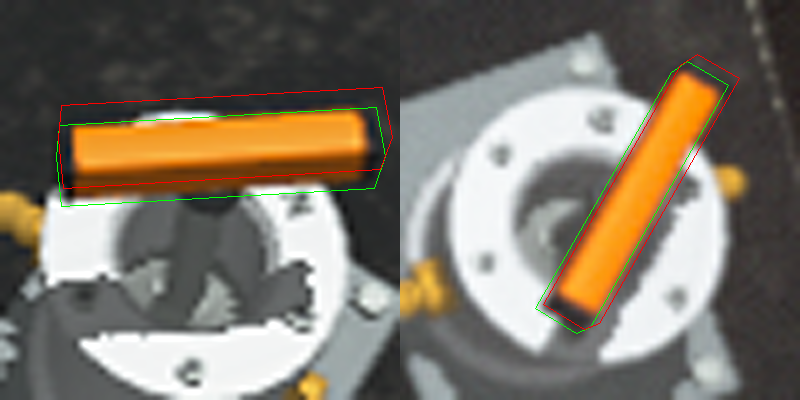

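```bash
python3 -c "
from station import env,hand_in
s=env.state();print(s['clock'],abs(s['qvel']).max(),s['wrist_force'])
print(hand_in())"
```

```text
13.95 0.014172029007281803 [-0.55689858  0.79329955 -0.13855002]
the job is handed in; nothing more can be done
None
```

I took the larger key from the blue stand and lowered it onto the nut without any contact force. I then turned it clockwise by about 72° in all, including play, unloaded it 3°, opened the jaws and backed away. The job was handed in at about 14 s of the 58 s, and no verdict is reported.

**Stop:** while the nut turned, the torque about the vertical held at about 0.23 N m, then rose to 0.81 and 0.88 N m. I take that as the stop. I did not measure the nut's angle directly, but the amount of turn fits the stated starting range.

**Key pose:** the final image fit puts the bar at (0.508, -0.298), on the bore axis. It reads 3 mm higher than fully down; the same fit read 4.5 mm too high while the key stood in the stand, so I take the key as fully seated. The TCP height with the key down (0.1908 m) agrees with that.

**Other checks:** the bottle, vial and mug look unmoved in the last images. The gripper was clear at hand-in, with wrist force under 1 N. While turning, sideways moments of up to about 0.9 N m appeared at the wrist. They vanished on release.

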